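Set the decade box to 63

TASK

Set the resistance decade box on the bench to 63: the left knob (the tens) to 6 and the right knob (the units) to 3. Each knob counts one per detent click clockwise from 0 at its anticlockwise stop. Turn them by pushing gently on the side of the pointer with a closed fingertip, without pinching or forcing the knobs, let each one click fully home, and leave the things lying round the box where they are.

Things in the scene. Friction and masses are not known exactly. Their poses are not given: they have to be found in the camera images.
- decade_box: low grey instrument case with black top panel, 130 (x) x 240 (y) x 60 mm high, fixed to the bench. Origin: centre of its underside; x points away from the robot, y left, z up; turned by up to 17 degrees. Knob axes at x -8, y +60 (tens) and -60 mm (units). Two brass posts 14 mm high at x 51, y +-12 mm. Ten white ticks round each knob, 30 degrees apart, those of 0 and 5 longer
- tens_knob: left knob (tens), a grey pointer knob on a vertical axis. Origin on the axis at panel height (60 mm above the bench), x along the pointer's nose. A bar 10 mm thick reaches from 20 mm behind the axis to 40 mm ahead (nose), with a 26 mm round hub, 5 to 32 mm above the panel; below it a round skirt 48 mm across, 5 mm high. A white line on top marks the nose side
- units_knob: the right knob (units), the same as the left one
- tens_tip (a point): top of the nose end of the left knob's pointer, 40 mm from the axis, 32 mm above the panel
- units_tip (a point): top of the nose end of the right knob's pointer, 40 mm from the axis, 32 mm above the panel
- tens_dial (a joint): angle of the left knob, rad: 0 at the anticlockwise stop (digit 0; nose 135 degrees anticlockwise from the box's x axis), growing clockwise seen from above by 0.5236 (30 degrees) a digit to 4.712 (digit 9, clockwise stop). A spring detent holds each digit: up to about 0.1 N m to leave it; pushed past half-way (15 degrees), the knob snaps on to the next digit by itself and stays
- units_dial (a joint): angle of the right knob, rad: the same meaning
- multimeter: black hand multimeter, 152x78x43 mm, lying loose to the left of the box; to be left alone
- side_cutters: side cutters with red handles, 121 mm long, lying loose to the right of the box; to be left alone
- heat_sink: small finned aluminium heat sink, 28x36x18 mm, loose to the right of the box; to be left alone

How it is judged:
By the outcome, as a careful person would: the job done as asked, in the order asked, and still so for the second after the job is handed in, with the robot touching nothing.
It also fails if it takes over 72 s, if anything falls off the work surface, if the arm or the gripper's body presses on something with over 40 N, if the wrist force passes 120 N, or if a joint passes its speed limit or range.

ROBOT

A 6-joint arm with a two-finger parallel gripper is mounted at the origin on a cart in front of the work surface, level with it; the furniture and walls round the work are solid. World frame = base frame: x ahead of the robot, y to its left, z up, the work surface at z = 0. Lengths are in m, angles in rad, forces in N, time in s.
With the tool pointing down it reaches from about 0.35 to 0.775 m from the base axis. Payload 7.3 kg.
Tool frame: the origin (TCP) lies at the very end of the fingers, on their centre line; the grasp point (between the pads) lies 19 mm behind it (pinch_z is the distance from the TCP to the grasp point, in m); z points along the fingers, y is the line along which they close (so a half turn about z gives the same grasp; the last joint's range is limited). The gripper opens to 92 mm and grips with 3 to 60 N. Pads are 19 mm wide; open, the fingers measure 130 mm over their backs; the gripper's body (75 mm by 190 mm) begins 47 mm behind the grasp point.
Start: joints at [-1.296, 0.342, 1.524, -0, 1.275, -0.146], TCP at [0.214, -0.479, 0.227] pointing down, gripper open.
Joint ranges: [-2.53, 2.53], [-0.77, 2.02], [0.04, 2.7], [-1, 4.14], [0.28, 2.66], [-3.11, 3.11]. Speed limits (rad/s): [2.57, 2.57, 3.14, 3.14, 3.14, 3.14].

INTERFACE

Orientations are given as [roll, pitch, yaw] about the fixed x, y, z axes, in that order (R = Rz(yaw) Ry(pitch) Rx(roll)).
In Python, from cell import * gives the robot as it stands.
- The arm moves only by the tool arm_command, never from a script. Its arguments are lists of equal length, an entry for each row: "fingers": the gripper command: -1 is fully open, 1 is shut, values between are in proportion; "travel": the shift along the tool's x, y, z in m, a list of three; "dr": the turn, a rotation vector about the tool's x, y, z in degrees, a list of three. In form: {"fingers": [fingers, ...], "travel": [[x, y, z], ...], "dr": [[wx, wy, wz], ...]}. A call has 1 to 8 rows; each row is the pose to reach, as a shift and turn from the pose commanded when the call began, along the tool's axes at that moment; what a row does not reach only later rows make up. A row lasts 1/12 s, in which the tool goes at most 41.7 mm and 7.16 degrees, less where a joint would pass 70% of its speed; a pose out of reach is approached as far as the arm can. A call with a gripper value outside its range is refused whole. The fingers move at their own pace and stop on an object; "squeeze" is the grip in N (left out, the last holds). Time passes only in rows, so rows that repeat a pose let the fingers close. It gives the time, the measured TCP pose, the force, the opening and the grip force at its end, in the units of the state.
- observe(): the state, without advancing time (a new reading comes with each control period).
- read_camera(name): name is "side" or "top"; returns a dict with "color" (384x512x3 uint8, blue, green, red), "z_map" (384x512 float32, m along the optical axis (not along the pixel's ray), 0 where there is no reading), "fx", "fy", "cx", "cy" (pixels), "k1" (the pictures are not rectified: a ray, as slopes to the right and down, at radius r is drawn at 1 + k1 r^2 times it, then the intrinsics apply), "R" (3x3) and "t" (3): a world point X has camera coordinates R X + t. Camera axes: x right, y down, z forward; pixel columns grow to the right and rows downward; lengths in m; the calibration is good to about 2 mm. A picture is of the moment at which its call begins.
- hand_in(): hands the job in; it is judged then, once.
The state is a dict: "time": time; "qpos": joint angles; "qvel": joint speeds; "joint_efforts": joint torques, N m; "tool_pos": TCP position; "tool_rot": TCP orientation; "contact_force": force on the tool from outside, world axes, zero at the start; "torque": the same for the moment, N m; "opening": finger opening in m; "grip_force": force on a finger pad.
Only numpy, scipy, OpenCV 4.12 (cv2) and the standard library are available. Lean on these libraries where they do the work, as an engineer would, in place of code of your own. Each camera call takes 0.05 s, during which the arm holds its last target. There are 200 camera calls.

## Working session

There is one attempt and no reset: what is moved stays moved. The work goes in short steps, Python scripts to look and compute and a tool call to move; the robot and the scene stay as the last step left them, time stands still between calls to the robot, and variables do not carry over. Pictures are saved under pics/ and viewed, at most 10 in all, crops included, and the job is handed in when it is done.

Besides the shell and the picture viewer there is one more tool, called after "Call:" in YAML: its name, and indented under it one key for each argument. arm_command: Moves the arm, as the interface text tells. Its arguments: {"type":"object","properties":{"fingers":{"type":"array","items":{"type":"number"}},"travel":{"type":"array","items":{"type":"array","items":{"type":"number"}}},"dr":{"type":"array","items":{"type":"array","items":{"type":"number"}}},"squeeze":{"type":"number"}},"required":["fingers","travel","dr"]}

```bash
mkdir -p pics; ls
python3 - <<'E'
from cell import *
import cv2,numpy as np
s=observe();print(s)
for n in("top","side"):
    c=read_camera(n);cv2.imwrite(f"pics/{n}0.png",c["color"]);np.savez(f"{n}0.npz",**c)
    print(n,c["fx"],c["fy"],c["cx"],c["cy"],c["k1"],c["R"],c["t"])
E
```

```text
pics
{'time': 0.0, 'qpos': array([-1.29599166e+00,  3.42694328e-01,  1.52502377e+00, -9.16683873e-06,
        1.27537417e+00, -1.45990092e-01]), 'qvel': array([-0.00131999,  0.00072897, -0.00210659,  0.00160973, -0.00173674,
       -0.0002051 ]), 'joint_efforts': array([-8.98179969e-04, -4.31244171e+01, -2.44213843e+01,  7.16858706e-02,
        5.60895901e-02, -1.16764741e-04]), 'tool_pos': array([ 0.21436697, -0.47879879,  0.22605734]), 'tool_rot': array([-3.14010772e+00, -2.09478288e-04,  4.20797277e-01]), 'contact_force': array([-0.04350607,  0.9583055 , -0.59517794]), 'torque': array([-0.00404304,  0.01778387, -0.01578321]), 'grip_force': 0.0, 'opening': 0.09202103531207158}
top 379.6503912264027 379.6503912264027 250.51303784888734 187.3389989681233 -0.022687989793325977 [[ 0.09079917 -0.99586606  0.00251187]
 [-0.96892944 -0.08892534 -0.23079869]
 [ 0.23006795  0.0185225  -0.97299828]] [-0.16462587  0.52739296  0.89123448]
side 391.04686041874885 391.04686041874885 252.36840521462338 193.34049439147543 -0.13058447685716065 [[ 0.99961559 -0.01821329  0.02090332]
 [ 0.0027325  -0.68556259 -0.72800857]
 [ 0.02758997  0.72778583 -0.68524928]] [-0.52144696 -0.02481215  1.06398862]
```

View pics/top0.png

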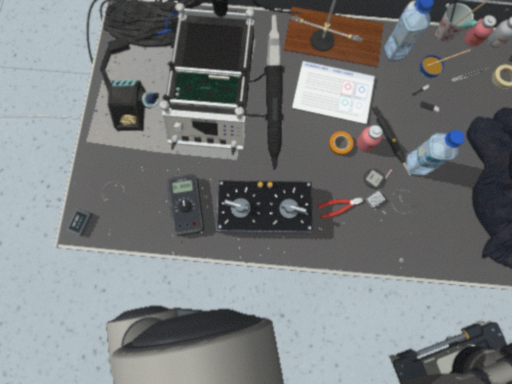

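View pics/side0.png

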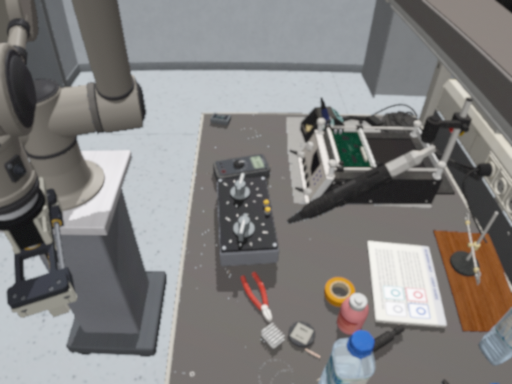

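The top view shows the box at about (217–312, 180–232), with knobs near (237,207) and (291,208). The posts are on the far side at (265,184). Next I'll measure the box pose and the pointers.

```bash
cat > h.py <<'E'
import numpy as np,cv2
def cloud(c):
    v,u=np.mgrid[0:384,0:512].astype(float)
    K=np.array([[c["fx"],0,c["cx"]],[0,c["fy"],c["cy"]],[0,0,1.]])
    d=np.array([c["k1"],0,0,0.])
    p=cv2.undistortPoints(np.stack([u.ravel(),v.ravel()],1)[:,None],K,d)[:,0]
    z=np.asarray(c["z_map"],float).ravel()
    X=np.c_[p*z[:,None],z]
    W=(X-c["t"])@np.asarray(c["R"]); W[z==0]=np.nan
    return W.reshape(384,512,3)
def ortho(c,org,yaw,z,half=(.085,.135),s=2500):
    # box-frame top-down picture at height z: up=+x box, left=+y box
    K=np.array([[c["fx"],0,c["cx"]],[0,c["fy"],c["cy"]],[0,0,1.]])
    h,w=int(2*half[0]*s),int(2*half[1]*s)
    v,u=np.mgrid[0:h,0:w]
    bx=half[0]-v/s; by=half[1]-u/s
    P=np.stack([org[0]+np.cos(yaw)*bx-np.sin(yaw)*by,org[1]+np.sin(yaw)*bx+np.cos(yaw)*by,np.full(bx.shape,z)],-1).reshape(-1,3)
    q,_=cv2.projectPoints(P,cv2.Rodrigues(np.asarray(c["R"],float))[0],np.asarray(c["t"],float),K,np.array([c["k1"],0,0,0.]))
    q=q.reshape(h,w,2).astype(np.float32)
    return cv2.remap(c["color"],q[...,0],q[...,1],cv2.INTER_CUBIC)
E
python3 - <<'E'
from h import *
for n,roi in(("top",(165,250,205,325)),("side",(165,270,205,290))):
    c=dict(np.load(n+"0.npz"));W=cloud(c)[roi[0]:roi[1],roi[2]:roi[3]].reshape(-1,3)
    m=abs(W[:,2]-.06)<.008
    r=cv2.minAreaRect(W[m,:2].astype(np.float32)*1000);print(n,m.sum(),np.median(W[m,2]),r)
    k=W[(W[:,2]>.083)&(W[:,2]<.1)]
    for g in (k[k[:,1]>np.array(r[0][1])/1000],k[k[:,1]<=np.array(r[0][1])/1000]):
        print(len(g),g.mean(0),g.min(0),g.max(0))
E
```

```text
top 4226 0.06016395118227051 ((498.6224060058594, -154.13816833496094), (127.82840728759766, 239.13992309570312), 5.081101417541504)
156 [ 0.4865317  -0.08844438  0.09142105] [ 0.47376349 -0.11499637  0.08301035] [ 0.49728406 -0.05620758  0.09594472]
157 [ 0.49316104 -0.22154026  0.09125879] [ 0.48225662 -0.2540909   0.08370556] [ 0.50589182 -0.19579579  0.09566945]
side 3505 0.06033551305834358 ((499.9156494140625, -156.57765197753906), (127.26324462890625, 240.31405639648438), 4.129439353942871)
126 [ 0.48898599 -0.09407231  0.09099175] [ 0.47598009 -0.11811089  0.08337555] [ 0.50021307 -0.05754516  0.09494748]
165 [ 0.49546191 -0.22672811  0.09116673] [ 0.48423854 -0.25752723  0.08304185] [ 0.50845762 -0.19713125  0.09461923]
```

Run:
```python
from h import *
a=[]
for n in("top","side"):
    c=dict(np.load(n+"0.npz"))
    I=ortho(c,(.4993,-.1553),np.radians(4.6),.092,s=1700)
    a.append(I)
    W=cloud(c).reshape(-1,3);k=W[(W[:,2]>.083)&(W[:,2]<.1)]
    th=np.radians(4.6);R=np.array([[np.cos(th),-np.sin(th)],[np.sin(th),np.cos(th)]])
    b=(k[:,:2]-[.4993,-.1553])@R
    for y0 in(.06,-.06):
        q=b[(np.hypot(b[:,0]+.008,b[:,1]-y0)<.046)]*1000-[-8,y0*1000]
        m=q.mean(0);e,V=np.linalg.eigh(np.cov((q-m).T));ax=V[:,1];ax=ax*np.sign(ax@m)
        p=(q-0)@ax
        print(n,y0,"mean",m,"axis deg",np.degrees(np.arctan2(ax[1],ax[0])),"ext",p.min(),p.max())
cv2.imwrite("pics/o.png",np.vstack(a))
```

```text
top 0.06 mean [0.63457312 7.66426941] axis deg 74.22712017668404 ext -19.247518098005408 40.069099435138554
top -0.06 mean [-3.43158305 -5.53455656] axis deg -104.20683544231854 ext -20.231004717143534 38.83386220296422
side 0.06 mean [2.62960888 1.85763627] axis deg 75.71459803409338 ext -22.38431152554951 39.52697018360042
side -0.06 mean [ -1.55418098 -10.89021678] axis deg -104.55244864050795 ext -18.952857699857045 42.048314774434004
```

View pics/o.png

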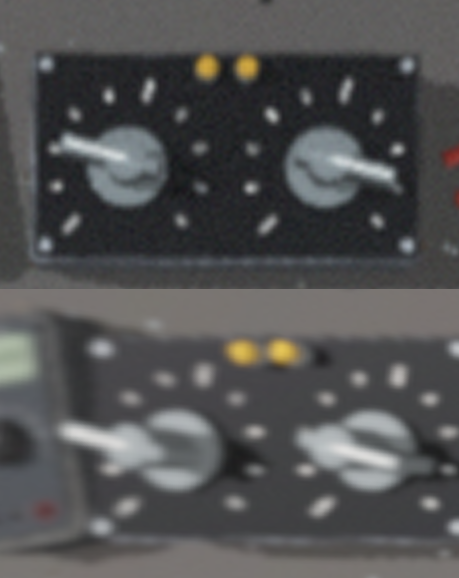

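The top row (top camera) shows the tens nose pointing left and the units nose pointing right. In the box frame they are at +75° and -105°, so tens = 2 and units = 8. The plan is tens clockwise by 4 clicks, then units anticlockwise by 5.

```bash
cat >> h.py <<'E'
from scipy.spatial.transform import Rotation as Ro
ORG=np.array([.4993,-.1553]);TH=4.6
def axis(k):
    th=np.radians(TH);y=.06 if k=="t" else -.06
    return ORG+np.array([np.cos(th)*-.008-np.sin(th)*y,np.sin(th)*-.008+np.cos(th)*y])
def target(k,ang,z,gap=0,r=.036,half=.0145):
    """TCP pose with bar at box angle ang (deg), finger on the pushing side"""
    phi=np.radians(ang+TH);s=1 if k=="t" else -1
    p=axis(k)+r*np.array([np.cos(phi),np.sin(phi)])+s*(half+gap)*np.array([-np.sin(phi),np.cos(phi)])
    return np.array([*p,z]),ang+TH+90
def rel(s,p,yaw):
    R=Ro.from_euler('xyz',s["tool_rot"]);Rt=Ro.from_euler('xyz',[180,0,yaw],degrees=True)
    return R.inv().apply(p-s["tool_pos"]).round(4),np.degrees((R.inv()*Rt).as_rotvec()).round(2)
E
python3 - <<'E'
from h import *
from cell import *
for n in("top","side"):
    W=cloud(dict(np.load(n+"0.npz"))).reshape(-1,3)
    for zt in (.1,.14): 
        k=W[(W[:,2]>zt)&(W[:,0]>.3)&(W[:,0]<.72)&(W[:,1]>-.4)&(W[:,1]<.2)]
        print(n,zt,len(k),k.min(0) if len(k) else 0,k.max(0) if len(k) else 0)
s=observe()
print(axis("t"),axis("u"));print(target("t",75,.23,.008),rel(s,*target("t",75,.23,.008)))
E
```

```text
top 0.1 919 [ 0.65375939 -0.18116752  0.1000011 ] [0.71991902 0.16846007 0.21236449]
top 0.14 165 [ 0.69790504 -0.15888453  0.14012061] [0.71991902 0.14852028 0.21236449]
side 0.1 2102 [ 0.66397089 -0.39991173  0.10000144] [0.71993525 0.14103974 0.59807867]
side 0.14 1379 [ 0.69715716 -0.39991173  0.14005119] [0.71993525 0.13336199 0.59807867]
[ 0.48651383 -0.09613486] [ 0.4961377  -0.21574832]
(array([ 0.47088216, -0.0566646 ,  0.23      ]), 169.6) (array([ 0.4066, -0.2806, -0.0034]), array([-2.0000e-02, -1.0000e-01, -1.4549e+02]))
```

Call:
arm_command:
  fingers: [1,1,1,1,1,1,1,1]
  travel:
    - [0.025,-0.018,0]
    - [0.05,-0.035,0]
    - [0.075,-0.053,0]
    - [0.1,-0.07,0]
    - [0.125,-0.088,0]
    - [0.15,-0.105,0]
    - [0.175,-0.123,0]
    - [0.2,-0.14,0]
  dr:
    - [0,0,-6]
    - [0,0,-12]
    - [0,0,-18]
    - [0,0,-24]
    - [0,0,-30]
    - [0,0,-36]
    - [0,0,-42]
    - [0,0,-48]
  squeeze: 10

```text
time: 0.77
tool_pos: [0.3401, -0.2681, 0.2265]
tool_rot: [-3.141, -0.0, 1.263]
contact_force: [0.3, -0.7, 0.3]
opening: 0.0432
grip_force: 0.0
```

```bash
python3 -c "
from h import *
from cell import *
s=observe();print(s['tool_pos'],s['tool_rot'],s['opening'],rel(s,*target('t',75,.23,.008)))"
```

```text
[ 0.34013318 -0.26812196  0.22652287] [-3.14114315e+00 -2.87948530e-04  1.26348304e+00] 0.04320592822265997 (array([ 0.2411,  0.0607, -0.0034]), array([-1.000e-02, -3.000e-02, -9.721e+01]))
```

Call:
arm_command:
  fingers: [1,1,1,1,1,1,1,1]
  travel:
    - [0.03,0.008,0]
    - [0.06,0.015,0]
    - [0.09,0.023,0]
    - [0.12,0.03,0]
    - [0.15,0.038,0]
    - [0.18,0.045,0]
    - [0.21,0.053,0]
    - [0.241,0.061,-0.003]
  dr:
    - [0,0,-7]
    - [0,0,-14]
    - [0,0,-21]
    - [0,0,-28]
    - [0,0,-35]
    - [0,0,-42]
    - [0,0,-49]
    - [0,0,-56]

```text
time: 1.43
tool_pos: [0.472, -0.0576, 0.2291]
tool_rot: [-3.14, -0.001, 2.242]
contact_force: [0.2, -0.8, 0.1]
opening: 0.0007
grip_force: 0.0
```

```bash
python3 -c "
from h import *
from cell import *
s=observe();print(s['tool_pos'],s['tool_rot'],s['opening'],rel(s,*target('t',75,.12,.008)),rel(s,*target('t',75,.077,.008)))"
```

```text
[ 0.47198161 -0.0575877   0.22905124] [-3.14048806e+00 -1.15796387e-03  2.24193702e+00] 0.0006748343385571487 (array([ 0.0013, -0.0002,  0.1091]), array([-4.000e-02, -9.000e-02, -4.115e+01])) (array([ 1.200e-03, -1.000e-04,  1.521e-01]), array([-4.000e-02, -9.000e-02, -4.115e+01]))
```

Finish the turn and go down to z 0.12. I'll take a close look there before entering.

Call:
arm_command:
  fingers: [1,1,1,1,1,1,1,1]
  travel:
    - [0,0,0.015]
    - [0,0,0.03]
    - [0,0,0.05]
    - [0,0,0.07]
    - [0,0,0.09]
    - [0,0,0.104]
    - [0,0,0.109]
    - [0,0,0.109]
  dr:
    - [0,0,-7]
    - [0,0,-14]
    - [0,0,-21]
    - [0,0,-28]
    - [0,0,-35]
    - [0,0,-41]
    - [0,0,-41]
    - [0,0,-41]

```text
time: 2.1
tool_pos: [0.4711, -0.0589, 0.1195]
tool_rot: [3.141, -0.003, 2.948]
contact_force: [0.6, 0.8, -0.4]
opening: 0.0003
grip_force: 0.0
```

Run:
```python
from h import *
from cell import *
s=observe();print(s['tool_pos'],s['tool_rot'],s['opening'],rel(s,*target('t',75,.077,.008)))
a=[]
for n in("top","side"):
    c=read_camera(n);I=c["color"]
    y,x=((165,215) if n=="top" else (135,200))
    a.append(cv2.resize(I[y-0:y+80,x:x+110],None,fx=3.6,fy=3.6,interpolation=cv2.INTER_CUBIC))
cv2.imwrite("pics/c1.png",np.hstack(a))
```

```text
[ 0.47105033 -0.05885387  0.11950093] [ 3.14136012e+00 -3.10442626e-03  2.94829675e+00] 0.0003294362243082025 (array([0.0005, 0.0021, 0.0425]), array([ 0.01, -0.18, -0.68]))
```

View pics/c1.png

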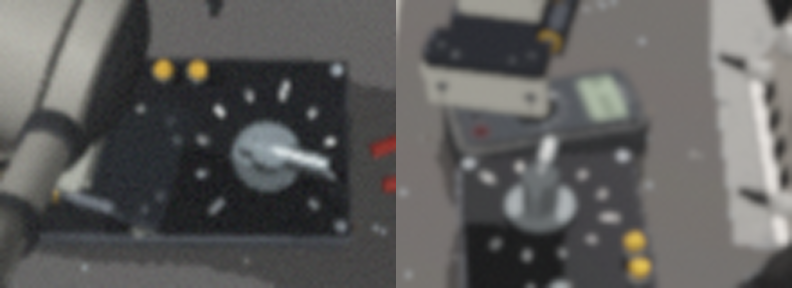

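Run:
```python
from h import *
from cell import *
s=observe();R=Ro.from_euler('xyz',s['tool_rot'])
for n in("top","side"):
    c=read_camera(n)
    K=np.array([[c["fx"],0,c["cx"]],[0,c["fy"],c["cy"]],[0,0,1.]])
    q,_=cv2.projectPoints(s["tool_pos"][None],cv2.Rodrigues(np.array(c["R"]))[0],np.array(c["t"]),K,np.array([c["k1"],0,0,0]))
    print(n,q.ravel())
    W=cloud(c).reshape(-1,3);L=R.inv().apply(W-s["tool_pos"])*1000
    for lo,hi in((-4,5),(-20,-4),(-40,-20),(-60,-40),(-80,-60),(-110,-80)):
        k=L[(L[:,2]>lo)&(L[:,2]<hi)&(abs(L[:,0])<60)&(abs(L[:,1])<110)]
        if len(k): print(lo,hi,len(k),k.min(0).round(),k.max(0).round())
```

```text
top [223.59626457 207.62216181]
-80 -60 19 [ 24. -85. -79.] [ 38.  87. -71.]
-110 -80 1068 [ -36.  -93. -110.] [ 38.  97. -80.]
side [233.58176669 164.10167916]
-80 -60 209 [-37. -89. -80.] [ 35.  85. -66.]
-110 -80 900 [ -37.  -96. -110.] [ 37.  96. -80.]
```

Call:
arm_command:
  fingers: [1,1,1,1,1,1]
  travel:
    - [0,0.002,0.01]
    - [0,0.002,0.02]
    - [0,0.002,0.03]
    - [0,0.002,0.04]
    - [0,0.002,0.042]
    - [0,0.002,0.042]
  dr:
    - [0,0,-0.5]
    - [0,0,-0.5]
    - [0,0,-0.5]
    - [0,0,-0.5]
    - [0,0,-0.5]
    - [0,0,-0.5]

```text
time: 2.8
tool_pos: [0.4724, -0.0572, 0.0789]
tool_rot: [-3.142, -0.0, 2.96]
contact_force: [0.1, -0.5, -0.3]
opening: 0.0004
grip_force: 0.0
```

Run:
```python
from h import *
from cell import *
s=observe();print(s['tool_pos'],s['tool_rot'],rel(s,*target('t',75,.077,.008)))
for sg,A in((1,np.array([-.0145,-.036])),(-1,np.array([.0145,-.036]))):
  for d in range(3,25,3):
    a=sg*np.radians(d);M=np.array([[np.cos(a),-np.sin(a)],[np.sin(a),np.cos(a)]])
    print(sg*d,(A-M@A).round(4).tolist())
```

```text
[ 0.47235133 -0.05717734  0.07891605] [-3.14150157e+00 -1.69192381e-05  2.95951494e+00] (array([0.0015, 0.0002, 0.0019]), array([-0.01, -0.  , -0.03]))
3 [-0.0019, 0.0007]
6 [-0.0038, 0.0013]
9 [-0.0058, 0.0018]
12 [-0.0078, 0.0022]
15 [-0.0098, 0.0025]
18 [-0.0118, 0.0027]
21 [-0.0139, 0.0028]
24 [-0.0159, 0.0028]
-3 [0.0019, 0.0007]
-6 [0.0038, 0.0013]
-9 [0.0058, 0.0018]
-12 [0.0078, 0.0022]
-15 [0.0098, 0.0025]
-18 [0.0118, 0.0027]
-21 [0.0139, 0.0028]
-24 [0.0159, 0.0028]
```

Call:
arm_command:
  fingers: [1,1,1,1,1,1,1,1]
  travel:
    - [-0.001,0,0.001]
    - [-0.002,0,0.001]
    - [-0.003,0,0.001]
    - [-0.004,0,0.001]
    - [-0.005,0,0.001]
    - [-0.006,0,0.001]
    - [-0.0065,0,0.001]
    - [-0.0065,0,0.001]
  dr:
    - [0,0,0]
    - [0,0,0]
    - [0,0,0]
    - [0,0,0]
    - [0,0,0]
    - [0,0,0]
    - [0,0,0]
    - [0,0,0]

```text
time: 3.47
tool_pos: [0.4786, -0.0583, 0.0777]
tool_rot: [-3.142, -0.0, 2.96]
contact_force: [-0.5, 0.3, -0.7]
opening: 0.0008
grip_force: 0.3
```

Call:
arm_command:
  fingers: [1,1,1,1,1,1,1,1]
  travel:
    - [-0.0019,0.0007,0]
    - [-0.0038,0.0013,0]
    - [-0.0058,0.0018,0]
    - [-0.0078,0.0022,0]
    - [-0.0098,0.0025,0]
    - [-0.0118,0.0027,0]
    - [-0.0139,0.0028,0]
    - [-0.0159,0.0028,0]
  dr:
    - [0,0,3]
    - [0,0,6]
    - [0,0,9]
    - [0,0,12]
    - [0,0,15]
    - [0,0,18]
    - [0,0,21]
    - [0,0,24]

```text
time: 4.13
tool_pos: [0.495, -0.0585, 0.0777]
tool_rot: [-3.142, 0.0, 2.539]
contact_force: [-1.1, -1.4, -0.0]
opening: 0.0004
grip_force: 0.0
```

Run:
```python
from h import *
from cell import *
s=observe();print(s['tool_pos'],s['tool_rot'],s['contact_force'],rel(s,*target('t',51,.077)))
c=read_camera("side");I=c["color"]
cv2.imwrite("pics/c2.png",cv2.resize(I[140:290,180:330],None,fx=3.8,fy=3.8,interpolation=cv2.INTER_CUBIC))
```

```text
[ 0.49499362 -0.05846786  0.07767632] [-3.14152336e+00  1.64111467e-04  2.53883735e+00] [-1.10111626 -1.41407022 -0.00906164] (array([0.0002, 0.0001, 0.0007]), array([-0.  ,  0.01, -0.14]))
```

View pics/c2.png

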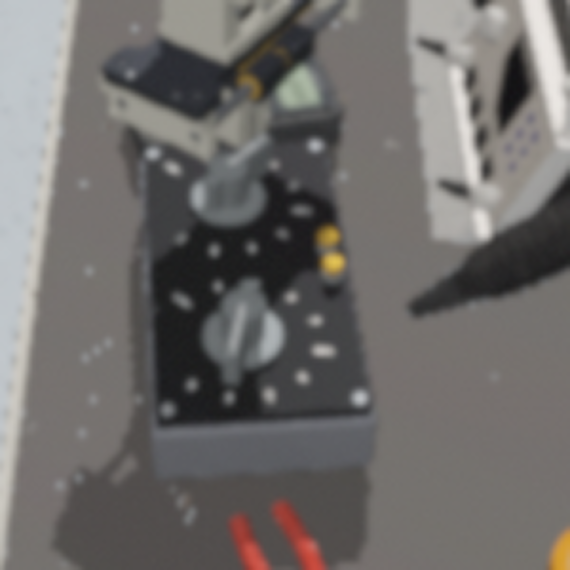

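The tens pointer has clicked to 3: its nose is now at about (270,140) in the crop, and the hub at (228,190). I'll keep going the same way.

Call:
arm_command:
  fingers: [1,1,1,1,1,1,1,1]
  travel:
    - [-0.0019,0.0007,0]
    - [-0.0038,0.0013,0]
    - [-0.0058,0.0018,0]
    - [-0.0078,0.0022,0]
    - [-0.0098,0.0025,0]
    - [-0.0118,0.0027,0]
    - [-0.0139,0.0028,0]
    - [-0.0159,0.0028,0]
  dr:
    - [0,0,3]
    - [0,0,6]
    - [0,0,9]
    - [0,0,12]
    - [0,0,15]
    - [0,0,18]
    - [0,0,21]
    - [0,0,24]

```text
time: 4.85
tool_pos: [0.5096, -0.065, 0.0777]
tool_rot: [-3.142, -0.0, 2.121]
contact_force: [-0.2, 0.5, 0.0]
opening: 0.0006
grip_force: 0.0
```

Call:
arm_command:
  fingers: [1,1,1,1,1,1,1,1]
  travel:
    - [-0.0019,0.0007,0]
    - [-0.0038,0.0013,0]
    - [-0.0058,0.0018,0]
    - [-0.0078,0.0022,0]
    - [-0.0098,0.0025,0]
    - [-0.0118,0.0027,0]
    - [-0.0139,0.0028,0]
    - [-0.0159,0.0028,0]
  dr:
    - [0,0,3]
    - [0,0,6]
    - [0,0,9]
    - [0,0,12]
    - [0,0,15]
    - [0,0,18]
    - [0,0,21]
    - [0,0,24]

```text
time: 5.52
tool_pos: [0.5202, -0.0766, 0.0777]
tool_rot: [-3.141, -0.001, 1.702]
contact_force: [0.3, 1.9, 0.4]
opening: 0.0007
grip_force: 1.2
```

Run:
```python
from h import *
from cell import *
s=observe();print(s['tool_pos'],s['tool_rot'],s['contact_force'],rel(s,*target('t',3,.077)))
```

```text
[ 0.52017821 -0.0766287   0.07767546] [-3.14147726e+00 -9.35138149e-04  1.70217574e+00] [0.33192228 1.85273801 0.43388131] (array([-0.0004,  0.0001,  0.0007]), array([-0.01, -0.05, -0.07]))
```

Call:
arm_command:
  fingers: [1,1,1,1,1,1,1,1]
  travel:
    - [-0.0019,0.0007,0]
    - [-0.0038,0.0013,0]
    - [-0.0058,0.0018,0]
    - [-0.0078,0.0022,0]
    - [-0.0098,0.0025,0]
    - [-0.0118,0.0027,0]
    - [-0.0139,0.0028,0]
    - [-0.0159,0.0028,0]
  dr:
    - [0,0,3]
    - [0,0,6]
    - [0,0,9]
    - [0,0,12]
    - [0,0,15]
    - [0,0,18]
    - [0,0,21]
    - [0,0,24]

```text
time: 6.18
tool_pos: [0.5252, -0.092, 0.0777]
tool_rot: [-3.141, -0.001, 1.283]
contact_force: [0.9, 3.7, 1.2]
opening: 0.0004
grip_force: 1.8
```

Call:
arm_command:
  fingers: [1,1,1,1,1,1,1,1]
  travel:
    - [-0.0019,0.0007,0]
    - [-0.0038,0.0013,0]
    - [-0.0058,0.0018,0]
    - [-0.0071,0.0021,0]
    - [-0.0085,0.0023,0]
    - [-0.0098,0.0025,0]
    - [-0.0098,0.0025,0]
    - [-0.0098,0.0025,0]
  dr:
    - [0,0,3]
    - [0,0,6]
    - [0,0,9]
    - [0,0,11]
    - [0,0,13]
    - [0,0,15]
    - [0,0,15]
    - [0,0,15]

```text
time: 6.85
tool_pos: [0.5247, -0.1027, 0.0777]
tool_rot: [-3.142, 0.0, 1.025]
contact_force: [-0.2, 0.1, -0.4]
opening: 0.0004
grip_force: 0.0
```

Run:
```python
from h import *
from cell import *
s=observe();print(s['tool_pos'],s['tool_rot'],s['contact_force'],rel(s,*target('t',-36,.077)))
c=read_camera("side");I=c["color"]
cv2.imwrite("pics/c3.png",cv2.resize(I[140:290,180:330],None,fx=3.8,fy=3.8,interpolation=cv2.INTER_CUBIC))
```

```text
[ 0.52472913 -0.10271192  0.07765521] [-3.14156994e+00  1.17263250e-04  1.02463597e+00] [-0.24036176  0.08239404 -0.37599233] (array([ 0.0002, -0.    ,  0.0007]), array([-0.  ,  0.01,  0.11]))
```

View pics/c3.png

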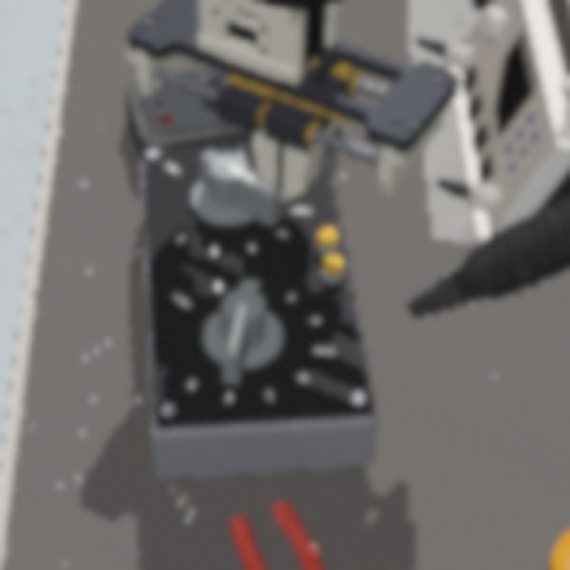

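The tens nose is now at lower right (278,215), about -45°, which is digit 6. The contact force is gone, so I'll back off and lift.

Call:
arm_command:
  fingers: [1,1,1,1,1,1,1,1]
  travel:
    - [0.003,0,0]
    - [0.006,0,0]
    - [0.006,0,-0.01]
    - [0.006,0,-0.03]
    - [0.006,0,-0.05]
    - [0.006,0,-0.07]
    - [0.006,0,-0.072]
    - [0.006,0,-0.072]
  dr:
    - [0,0,0]
    - [0,0,0]
    - [0,0,0]
    - [0,0,0]
    - [0,0,0]
    - [0,0,0]
    - [0,0,0]
    - [0,0,0]

```text
time: 7.57
tool_pos: [0.5287, -0.0977, 0.1514]
tool_rot: [3.138, -0.001, 1.023]
contact_force: [-0.8, 0.5, -0.9]
opening: 0.0007
grip_force: 0.0
```

Run:
```python
from h import *
from cell import *
s=observe();print(s['tool_pos'],s['tool_rot'],rel(s,*target('u',-105,.15,.008)))
```

```text
[ 0.52874732 -0.09769507  0.15135953] [ 3.13809776e+00 -7.01865745e-04  1.02340831e+00] (array([-0.1594,  0.0255,  0.0013]), array([ 0.15, -0.16, 69.04]))
```

Call:
arm_command:
  fingers: [1,1,1,1,1,1,1,1]
  travel:
    - [-0.02,0.003,0]
    - [-0.04,0.006,0]
    - [-0.06,0.01,0]
    - [-0.08,0.013,0]
    - [-0.1,0.016,0]
    - [-0.12,0.019,0]
    - [-0.14,0.022,0]
    - [-0.159,0.0255,0]
  dr:
    - [0,0,7]
    - [0,0,14]
    - [0,0,21]
    - [0,0,28]
    - [0,0,35]
    - [0,0,42]
    - [0,0,49]
    - [0,0,56]

```text
time: 8.23
tool_pos: [0.4657, -0.247, 0.1485]
tool_rot: [-3.14, 0.002, 0.04]
contact_force: [0.3, -0.5, -0.7]
opening: 0.0006
grip_force: 0.0
```

Call:
arm_command:
  fingers: [1,1,1,1]
  travel:
    - [0,0,0]
    - [0,0,0]
    - [0,0,0]
    - [0,0,0]
  dr:
    - [0,0,6]
    - [0,0,13]
    - [0,0,13]
    - [0,0,13]

```text
time: 8.57
tool_pos: [0.4664, -0.2462, 0.1488]
tool_rot: [-3.141, 0.002, -0.178]
contact_force: [-0.5, 0.1, 0.4]
opening: 0.0009
grip_force: 0.0
```

Run:
```python
from h import *
from cell import *
s=observe();print(s['tool_pos'],s['tool_rot'],rel(s,*target('u',-105,.077,.008)))
```

```text
[ 0.46637018 -0.24622615  0.14879239] [-3.14086077e+00  1.67411823e-03 -1.77646081e-01] (array([0.0014, 0.0007, 0.0718]), array([-0.04,  0.1 ,  0.22]))
```

Down with an ~8 mm gap, then approach the bar.

Call:
arm_command:
  fingers: [1,1,1,1,1,1,1,1]
  travel:
    - [0.001,0.001,0.015]
    - [0.001,0.001,0.03]
    - [0.001,0.001,0.042]
    - [0.001,0.001,0.052]
    - [0.001,0.001,0.062]
    - [0.001,0.001,0.07]
    - [0.001,0.001,0.071]
    - [0.001,0.001,0.071]
  dr:
    - [0,0,0]
    - [0,0,0]
    - [0,0,0]
    - [0,0,0]
    - [0,0,0]
    - [0,0,0]
    - [0,0,0]
    - [0,0,0]

```text
time: 9.23
tool_pos: [0.4676, -0.2476, 0.0783]
tool_rot: [-3.141, 0.001, -0.181]
contact_force: [-0.2, 0.3, 0.8]
opening: 0.0005
grip_force: 0.0
```

Run:
```python
from h import *
from cell import *
s=observe();print(s['tool_pos'],s['tool_rot'],s["contact_force"],rel(s,*target('u',-105,.077,0)))
```

```text
[ 0.46755478 -0.24756071  0.07832559] [-3.14127524e+00  7.35119663e-04 -1.80567773e-01] [-0.20293986  0.28171552  0.793024  ] (array([ 0.0079, -0.0004,  0.0013]), array([-0.02,  0.04,  0.05]))
```

Call:
arm_command:
  fingers: [1,1,1,1,1,1,1,1]
  travel:
    - [0.001,0,0]
    - [0.002,0,0]
    - [0.0035,0,0]
    - [0.005,0,0]
    - [0.006,0,0.001]
    - [0.007,0,0.001]
    - [0.008,0,0.001]
    - [0.008,0,0.001]
  dr:
    - [0,0,0]
    - [0,0,0]
    - [0,0,0]
    - [0,0,0]
    - [0,0,0]
    - [0,0,0]
    - [0,0,0]
    - [0,0,0]

```text
time: 9.9
tool_pos: [0.4754, -0.2492, 0.0777]
tool_rot: [3.141, 0.001, -0.181]
contact_force: [-1.3, -0.2, 1.5]
opening: 0.0006
grip_force: 0.9
```

Call:
arm_command:
  fingers: [1,1,1,1,1,1,1,1]
  travel:
    - [0.0019,0.0007,0]
    - [0.0038,0.0013,0]
    - [0.0058,0.0018,0]
    - [0.0078,0.0022,0]
    - [0.0098,0.0025,0]
    - [0.0118,0.0027,0]
    - [0.0139,0.0028,0]
    - [0.0159,0.0028,0]
  dr:
    - [0,0,-3]
    - [0,0,-6]
    - [0,0,-9]
    - [0,0,-12]
    - [0,0,-15]
    - [0,0,-18]
    - [0,0,-21]
    - [0,0,-24]

```text
time: 10.57
tool_pos: [0.4909, -0.2549, 0.0777]
tool_rot: [3.141, -0.0, 0.24]
contact_force: [0.5, -0.5, -0.1]
opening: 0.0006
grip_force: 0.0
```

Call:
arm_command:
  fingers: [1,1,1,1,1,1,1,1]
  travel:
    - [0.0019,0.0007,0]
    - [0.0038,0.0013,0]
    - [0.0058,0.0018,0]
    - [0.0078,0.0022,0]
    - [0.0098,0.0025,0]
    - [0.0118,0.0027,0]
    - [0.0139,0.0028,0]
    - [0.0159,0.0028,0]
  dr:
    - [0,0,-3]
    - [0,0,-6]
    - [0,0,-9]
    - [0,0,-12]
    - [0,0,-15]
    - [0,0,-18]
    - [0,0,-21]
    - [0,0,-24]

```text
time: 11.23
tool_pos: [0.507, -0.2538, 0.0777]
tool_rot: [3.141, -0.0, 0.659]
contact_force: [-0.4, 0.7, -0.2]
opening: 0.0004
grip_force: 0.0
```

Run:
```python
from h import *
from cell import *
s=observe();print(s['tool_pos'],s['tool_rot'],s["contact_force"],rel(s,*target('u',-57,.077,0)))
```

```text
[ 0.50701364 -0.25382065  0.07774436] [ 3.14125429e+00 -2.71825916e-04  6.58781281e-01] [-0.37867044  0.6839983  -0.16339403] (array([ 0.0001, -0.0008,  0.0007]), array([ 0.02, -0.02,  0.15]))
```

Call:
arm_command:
  fingers: [1,1,1,1,1,1,1,1]
  travel:
    - [0.0019,0.0007,0]
    - [0.0038,0.0013,0]
    - [0.0058,0.0018,0]
    - [0.0078,0.0022,0]
    - [0.0098,0.0025,0]
    - [0.0118,0.0027,0]
    - [0.0139,0.0028,0]
    - [0.0159,0.0028,0]
  dr:
    - [0,0,-3]
    - [0,0,-6]
    - [0,0,-9]
    - [0,0,-12]
    - [0,0,-15]
    - [0,0,-18]
    - [0,0,-21]
    - [0,0,-24]

```text
time: 11.9
tool_pos: [0.5209, -0.2467, 0.0777]
tool_rot: [-3.142, 0.001, 1.078]
contact_force: [-0.9, -0.9, 0.9]
opening: 0.0004
grip_force: 0.6
```

Call:
arm_command:
  fingers: [1,1,1,1,1,1,1,1]
  travel:
    - [0.0019,0.0007,0]
    - [0.0038,0.0013,0]
    - [0.0058,0.0018,0]
    - [0.0078,0.0022,0]
    - [0.0098,0.0025,0]
    - [0.0118,0.0027,0]
    - [0.0139,0.0028,0]
    - [0.0159,0.0028,0]
  dr:
    - [0,0,-3]
    - [0,0,-6]
    - [0,0,-9]
    - [0,0,-12]
    - [0,0,-15]
    - [0,0,-18]
    - [0,0,-21]
    - [0,0,-24]

```text
time: 12.57
tool_pos: [0.5311, -0.2343, 0.0777]
tool_rot: [3.142, 0.001, 1.497]
contact_force: [-1.5, -3.4, -0.0]
opening: 0.0004
grip_force: 1.7
```

Run:
```python
from h import *
from cell import *
s=observe();print(s['tool_pos'],s['tool_rot'],s["contact_force"],rel(s,*target('u',-9,.077,0)))
c=read_camera("side");I=c["color"]
cv2.imwrite("pics/c4.png",cv2.resize(I[140:290,180:330],None,fx=3.8,fy=3.8,interpolation=cv2.INTER_CUBIC))
```

```text
[ 0.53105929 -0.23427127  0.07771577] [3.14158796e+00 1.26005751e-03 1.49694220e+00] [-1.53264266 -3.3845682  -0.01133728] (array([ 0.0013, -0.0002,  0.0007]), array([0.  , 0.07, 0.17]))
```

View pics/c4.png

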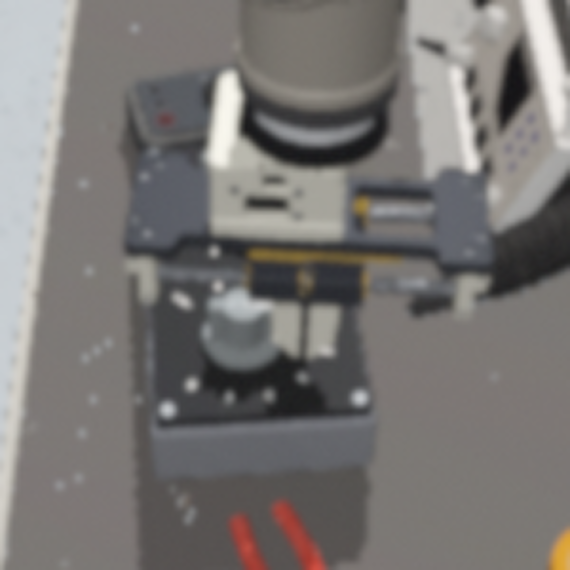

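The tool is on the near side of the units nose and still pushing, with about 3.5 N. Two more arcs to go.

Call:
arm_command:
  fingers: [1,1,1,1,1,1,1,1]
  travel:
    - [0.0019,0.0007,0]
    - [0.0038,0.0013,0]
    - [0.0058,0.0018,0]
    - [0.0078,0.0022,0]
    - [0.0098,0.0025,0]
    - [0.0118,0.0027,0]
    - [0.0139,0.0028,0]
    - [0.0159,0.0028,0]
  dr:
    - [0,0,-3]
    - [0,0,-6]
    - [0,0,-9]
    - [0,0,-12]
    - [0,0,-15]
    - [0,0,-18]
    - [0,0,-21]
    - [0,0,-24]

```text
time: 13.28
tool_pos: [0.5353, -0.2182, 0.0777]
tool_rot: [3.141, 0.001, 1.914]
contact_force: [-0.7, -3.4, -0.4]
opening: 0.0004
grip_force: 1.1
```

Call:
arm_command:
  fingers: [1,1,1,1,1,1,1,1]
  travel:
    - [0.0019,0.0007,0]
    - [0.0038,0.0013,0]
    - [0.0058,0.0018,0]
    - [0.0078,0.0022,0]
    - [0.0098,0.0025,0]
    - [0.0118,0.0027,0]
    - [0.0139,0.0028,0]
    - [0.0139,0.0028,0]
  dr:
    - [0,0,-3]
    - [0,0,-6]
    - [0,0,-9]
    - [0,0,-12]
    - [0,0,-15]
    - [0,0,-18]
    - [0,0,-21]
    - [0,0,-21]

```text
time: 13.95
tool_pos: [0.5331, -0.2035, 0.0777]
tool_rot: [3.141, -0.0, 2.28]
contact_force: [-0.4, 0.3, 0.4]
opening: 0.0006
grip_force: 0.0
```

Run:
```python
from h import *
from cell import *
s=observe();print(s['tool_pos'],s['tool_rot'],s["contact_force"],rel(s,*target('u',36,.077,0)))
```

```text
[ 0.53306489 -0.20353443  0.07767801] [ 3.14134375e+00 -2.48696702e-04  2.28045914e+00] [-0.41557654  0.27573458  0.43210563] (array([0.0003, 0.    , 0.0007]), array([ 0.01, -0.01,  0.06]))
```

Contact force is gone, so the knob has snapped on. I'll back off, lift and move clear to check.

Call:
arm_command:
  fingers: [1,1,1,1,1,1,1,1]
  travel:
    - [-0.003,0,0]
    - [-0.006,0,0]
    - [-0.006,0,-0.01]
    - [-0.006,0,-0.03]
    - [-0.006,0,-0.06]
    - [-0.006,0,-0.09]
    - [-0.006,0,-0.12]
    - [-0.006,0,-0.15]
  dr:
    - [0,0,0]
    - [0,0,0]
    - [0,0,0]
    - [0,0,0]
    - [0,0,0]
    - [0,0,0]
    - [0,0,0]
    - [0,0,0]

```text
time: 14.62
tool_pos: [0.5369, -0.2086, 0.2301]
tool_rot: [3.141, 0.001, 2.278]
contact_force: [-0.3, -0.7, 0.3]
opening: 0.0003
grip_force: 0.0
```

Run:
```python
from h import *
from cell import *
s=observe();print(s['tool_pos'],rel(s,np.array([.27,-.40,.23]),np.degrees(s['tool_rot'][2])))
```

```text
[ 0.53686048 -0.20859268  0.23009041] (array([ 0.028 , -0.3272, -0.    ]), array([0.01, 0.04, 0.  ]))
```

Call:
arm_command:
  fingers: [1,1,1,1,1,1,1,1]
  travel:
    - [0.003,-0.04,0]
    - [0.006,-0.08,0]
    - [0.01,-0.12,0]
    - [0.013,-0.16,0]
    - [0.017,-0.2,0]
    - [0.02,-0.24,0]
    - [0.024,-0.28,0]
    - [0.028,-0.32,0]
  dr:
    - [0,0,0]
    - [0,0,0]
    - [0,0,0]
    - [0,0,0]
    - [0,0,0]
    - [0,0,0]
    - [0,0,0]
    - [0,0,0]

```text
time: 15.28
tool_pos: [0.2741, -0.3966, 0.2288]
tool_rot: [-3.141, 0.002, 2.279]
contact_force: [0.3, -0.5, -0.3]
opening: 0.0003
grip_force: 0.0
```

Run:
```python
from h import *
from cell import *
s=observe();print(s['tool_pos'],s['time'])
th=np.radians(TH);R=np.array([[np.cos(th),-np.sin(th)],[np.sin(th),np.cos(th)]])
a=[]
for n in("top","side"):
    c=read_camera(n);I=c["color"]
    a.append(cv2.resize(I[140:260,160:390] if n=="top" else I[140:300,170:370],(600,300) if n=="top" else (375,300),interpolation=cv2.INTER_CUBIC))
    W=cloud(c).reshape(-1,3);k=W[(W[:,2]>.083)&(W[:,2]<.1)];b=(k[:,:2]-ORG)@R
    for y0 in(.06,-.06):
        q=b[(np.hypot(b[:,0]+.008,b[:,1]-y0)<.046)]*1000-[-8,y0*1000]
        if len(q)<20: continue
        m=q.mean(0);e,V=np.linalg.eigh(np.cov((q-m).T));ax=V[:,1];ax=ax*np.sign(ax@m)
        p=q@ax;print(n,y0,len(q),np.degrees(np.arctan2(ax[1],ax[0])),p.min(),p.max())
cv2.imwrite("pics/f.png",np.vstack([a[0],np.pad(a[1],((0,0),(0,225),(0,0)))]))
```

```text
[ 0.27414835 -0.39655374  0.22878802] 15.2833
top 0.06 158 -45.12628812056963 -20.332172420489467 37.8264824598822
top -0.06 161 45.01126432930008 -19.750246630756447 39.68528287833575
side 0.06 152 -44.60724514154152 -18.078605691736108 42.31627830947679
side -0.06 174 45.91431338224143 -21.0185631542674 39.129812985817345
```

View pics/f.png

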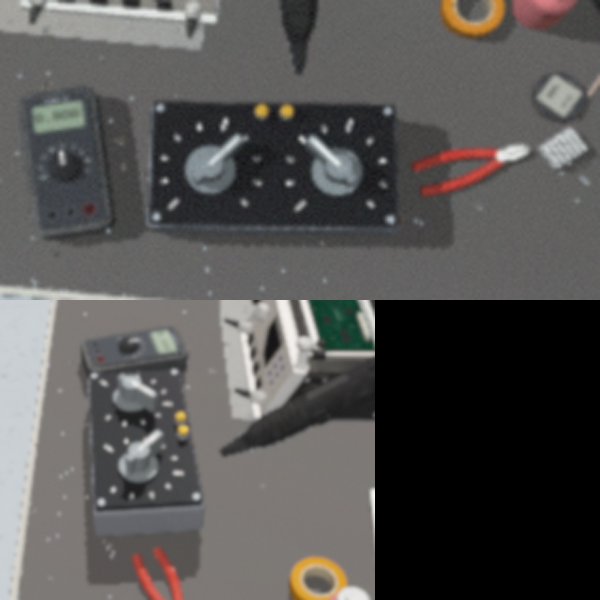

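The tens nose, at (245,140), measures -45°, which is digit 6. The units nose, at (308,138), measures +45°, which is digit 3. Both knobs are fully home and nothing else has moved.

```bash
python3 -c "
from cell import *
print(hand_in())"
```

```text
the job is handed in; nothing more can be done
None
```

The decade box is set to 63: the final camera check shows tens on 6 and units on 3, both clicked home, with the things round the box where they were, and the job was handed in at about 15 s.

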